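# Let the loaded jar lift down on its crank

### The job

Throw the pawl lever of the jar lift over to the release side, take the load off the pawl by pressing the crank handle down a little, then let the crank turn back slowly under the load until the tray of jars rests on the foot of the lift. Then put the pawl lever back over so that the lift is locked again. Work the lift only by its crank and its lever: do not handle the tray or the jars, do not let the tray run down fast, keep the jars standing on it, and leave the things round about where they are.

Things in the scene. Friction and masses are not known exactly. Their poses are not given: they have to be found in the camera images.
- lift: Jar lift, a fixed steel bench hoist. Origin: on the worktop below the middle of its mast. Its front (crank, lever) looks along its own -x, roughly at the robot; its +y is to the left. Base plate x -55..160, y +-100, 12 mm thick; mast x +-25, y +-45, top at z 225; steel face plate y -55..80, z 55..230, front face at x -25 mm. Tray behind the mast.
- crank (a joint): Crank turn (rad), axis along the lift's x at y 0, z 150 mm. 0 at start: arm to the right (-y), handle 110 mm from the axis, 0.698 rad below level; grows as the handle rises. Limits -0.35 and (tray down) 1.45. The load drives the handle up with 3 to 6 N; the pawl on the 12-tooth wheel (91 mm) behind the arm stops that. Let go with the pawl out, it runs away.
- crank_grip (a point): Middle of the crank handle: black plastic cylinder, 24 mm in diameter, its axis along the lift's x, 62 mm in front of the face plate; the handle reaches from 24 to 102 mm in front of it and ends in a 28 mm collar 6 mm long. Free above, below and to its right. Fingertips can simply press on it from above and follow its arc.
- tray (a joint): How far the tray has come down (m): 0 at the start, 0.0725 when it rests on the rubber feet of the base. Always 0.05 x crank value.
- tray_mid (a point): Centre of the top face of the tray, a steel plate 126 x 186 mm with a rim 9 mm high, behind the mast (96 mm behind the lift's origin), 102 mm over the worktop at the start and 30 mm when down.
- pawl_lever (a joint): Pawl lever turn (rad): 0 = locked (at the start; leans 0.35 rad right), 0.70 = released (leans left). Stays where put; 2 to 4 N at the peg moves it. The pawl is only sprung to the lever: after the throw the loaded wheel still holds it in; it springs out once the handle is pressed down 2 to 6 mm (crank -0.02 to -0.06; more does no harm); then only the hand holds the load.
- lever_peg (a point): Middle of the black peg on the pawl lever: 14 mm in diameter (18 mm collar at its end), along the lift's x, from 20 to 87 mm in front of the face plate, this point 52 mm. It turns at 65 mm about a pin at lift y +55, z 204 mm: at 0 it is at y +33, z 265, at 0.70 at y +77, z 265. Push it sideways: to the left to release.
- clip_jar: Glass clip-top jar, 96 x 88 x 161 mm, on the left half of the tray; origin at the centre of its underside.
- small_jar: Small lidded glass jar, 56 mm in diameter, 65 mm high, on the right half of the tray; origin at the centre of its underside.
- spice_left: Bystander: spice jar, 42 mm in diameter, 106 mm high, left of the lift; origin under its centre.
- spice_right: Bystander: spice jar, 42 mm in diameter, 106 mm high, right of the lift; origin under its centre.
- garlic: Bystander: garlic bulb, 50 mm, left of the lift's front; origin under its centre.
- onion: Bystander: onion, 82 mm wide, 94 mm high, on the left of the worktop; origin under its centre.
- mug: Bystander: striped mug, 80 x 115 x 102 mm, on the left of the worktop; origin under its centre.
- tin: Bystander: food tin, 76 mm in diameter, 58 mm high, on the left of the worktop; origin under its centre.
Not all that is in view belongs to the job. What is shaped like the small_jar but black or turquoise is not meant.

How it is judged (in metres and radians):
On the way, in this order (a step that is already met when the one before it is completed fails the run):
1. the pawl lever is thrown over to release, the tray still up (value of joint pawl_lever above 0.55 rad and value of joint tray below 0.01 m), for 0.2 s.
2. the tray has been let down onto the foot of the lift (value of joint tray above 0.067 m and value of joint pawl_lever above 0.4 rad), for 0.2 s.
At the end, for the whole second after the job is handed in: The tray is fully down (joint tray above 0.067 m) and at rest, the pawl lever is back on the locked side (below 0.12 rad), and both jars stand upright (within 0.12 rad) and at rest on the tray (value of joint tray above 0.067 m and value of joint pawl_lever below 0.12 rad and velocity of joint tray below 0.005 m/s and z of clip_jar in the frame of tray_mid between -0.006 and 0.01 m and horizontal distance between each of clip_jar, small_jar and tray_mid below 0.085 m and angle between each of clip_jar, small_jar's own z axis and vertical below 0.12 rad and linear speed of each of clip_jar, small_jar below 0.03 m/s and z of small_jar in the frame of tray_mid between -0.006 and 0.01 m); the robot touches nothing.
It fails at once if the tray runs down fast (over 0.08 m/s) (velocity of joint tray above 0.08 m/s).
It fails at once if a jar on the tray tips (over 0.35 rad) (angle between any of clip_jar, small_jar's own z axis and vertical above 0.35 rad).
It fails at once if the robot handles the tray or the jars (over 1 N) (contact force between any of the arm, the fingers and tray above 1 N or contact force between any of the arm, the fingers and clip_jar above 1 N or contact force between any of the arm, the fingers and small_jar above 1 N).
It fails at once if a bystander is moved by more than 30 mm (distance of any of spice_left, spice_right, garlic, onion, mug, tin from where it was at the start of the episode above 0.03 m).
It also fails if it takes over 70 s, if anything falls off the work surface, if the arm or the gripper's body presses on something with over 40 N, if the wrist force passes 120 N, or if a joint passes its speed limit or range.

### The arm

A 7-joint arm with a two-finger parallel gripper is mounted at the origin on a cart in front of the work surface, level with it; the furniture and walls round the work are solid. World frame = base frame: x ahead of the robot, y to its left, z up, the work surface at z = 0. Lengths are in m, angles in degrees, forces in N, time in s.
With the tool pointing down it reaches from about 0.425 to 0.875 m from the base axis. Payload 4.7 kg.
Tool frame: the origin (TCP) lies between the finger pads; the fingertips stand 19 mm ahead of it and the grasp point (between the pads) is the TCP; x points along the fingers, z is the direction in which the jaws open and shut, and the axes are right-handed (so a half turn about x gives the same grasp; the last joint's range is limited). The gripper opens to 87 mm and grips with 3 to 60 N. Pads are 19 mm wide; open, the fingers measure 117 mm over their backs; the gripper's body (75 mm by 190 mm) begins 51 mm behind the grasp point.
Start: joints at [66.354, 18.392, -4.016, 83.108, 1.295, 78.541, -3.26], TCP at [0.269, -0.592, 0.242] pointing down, gripper open.
Joint ranges: [-163.93, 163.93], [-17.29, 119.83], [-79.2, 71.16], [3.27, 140.29], [-89.18, 269.18], [5.43, 117.66], [-154.24, 154.24]. Speed limits (degrees/s): [147.25, 147.25, 180, 180, 180, 180, 180].

### API

Orientations are given as [roll, pitch, yaw] about the fixed x, y, z axes, in that order (R = Rz(yaw) Ry(pitch) Rx(roll)).
In Python, from cell import monitor, read_camera, camera_model, env, regions_of gives the robot as it stands. The module is installed in compiled form; this text tells all that it offers.
- The arm moves only by the tool step_arm, never from a script. Its argument "deltas" is a list of rows, each a list of 5 numbers: the gripper's target within -1 to 1 (fully open at 1, half-way at 0, shut at -1), then the shift along the tool's x, y, z in m, then the turn about the tool's x in degrees. A call has 1 to 12 rows; each row is the pose to reach, as a shift and turn from the pose commanded when the call began, along the tool's axes at that moment; what a row does not reach only later rows make up. A row lasts 1/8 s, in which the tool goes at most 62.5 mm and 10.7 degrees, less where a joint would pass 70% of its speed; a pose out of reach is approached as far as the arm can. A call with a gripper value outside its range is refused whole. The fingers move at their own pace and stop on an object; "newtons" is the grip in N (left out, the last holds). Time passes only in rows, so rows that repeat a pose let the fingers close. It gives the time, the measured TCP pose, the force and the opening at its end, in the units of the state.
- monitor.get_obs(): the state, without advancing time (a new reading comes with each control period).
- read_camera(name): name is "side" or "top"; returns (picture, depth): 400x640x3 uint8, red, green, blue; 400x640 float32, m along the optical axis (not along the pixel's ray), 0 where there is no reading.
- camera_model(name): a dict with "fx", "fy", "cx", "cy" (pixels), "k1" (the pictures are not rectified: a ray, as slopes to the right and down, at radius r is drawn at 1 + k1 r^2 times it, then the intrinsics apply), "xyz" and "attitude" of the camera in the world. Camera axes: x right, y down, z forward; pixel columns grow to the right and rows downward; lengths in m; the calibration is good to about 2 mm. A picture is of the moment at which its call begins. camera_model takes no time and is no camera call.
- env.sign_off(): hands the job in, once; it reports no verdict.
Trained networks look in the newest picture that a camera, given by its name, has taken for a name from the list of things; names that differ only in an ending like _2 or _b are one class to them, and where a whole thing is asked for, a point or a joint stands for the part that bears it (a point fixed in the world has none). Each returns a list of dicts, best first, with "p" (0 to 1); they miss things now and then, are a little off and sometimes report something else, mostly with a low value. They report only what shows in the picture. A call takes as long as a camera call. They do not tell look-alikes from the thing itself.
- regions_of(camera, thing): "pixels" (400x640 bool, what is visible of it) and "pixel" ([column, row] in pixels, amid what is visible of it).
The state is a dict: "time_s": time; "qpos": joint angles; "joint_velocities": joint speeds; "effort": joint torques, N m; "tool_pos": TCP position; "tool_rot": TCP orientation; "force": force on the tool from outside, world axes, zero at the start; "wrist_torque": the same for the moment, N m; "grip_width": finger opening in m.
Only numpy, scipy, OpenCV 4.12 (cv2) and the standard library are available. Lean on these libraries where they do the work, as an engineer would, in place of code of your own. Each camera call takes 0.05 s, during which the arm holds its last target. There are 200 camera calls.

## Working session

There is one attempt and no reset: what is moved stays moved. The work goes in short steps, Python scripts to look and compute and a tool call to move; the robot and the scene stay as the last step left them, time stands still between calls to the robot, and variables do not carry over. Pictures are saved under pics/ and viewed, about 8 in all and at most 12, crops included, and the job is handed in when it is done.

Besides the shell and the picture viewer there is one more tool, called after ">>>" by a JSON object that holds its "op" and its "data". step_arm: Moves the arm, as the interface text tells. Its arguments: {"type":"object","properties":{"deltas":{"type":"array"},"newtons":{"type":"number"}},"required":["deltas"]}

```bash
mkdir -p pics; cat > h.py <<'E'
import numpy as np, cv2
from scipy.spatial.transform import Rotation as R
from cell import monitor, read_camera, camera_model, env, regions_of
def cam(n):
    m=camera_model(n); return m
def rot(m):
    a=np.array(m["attitude"],float)
    return a if a.shape==(3,3) else (R.from_euler('xyz',a,degrees=True).as_matrix() if a.size==3 else R.from_quat(a).as_matrix())
def cloud(n,d):
    m=cam(n); v,u=np.mgrid[:400,:640]
    K=np.array([[m["fx"],0,m["cx"]],[0,m["fy"],m["cy"]],[0,0,1.]])
    xd=(u-m["cx"])/m["fx"]; yd=(v-m["cy"])/m["fy"]; x,y=xd.copy(),yd.copy()
    for _ in range(10):
        f=1+m["k1"]*(x*x+y*y); x,y=xd/f,yd/f
    P=np.dstack([x*d,y*d,d])@rot(m).T+np.array(m["xyz"]); P[d<=0]=np.nan
    return P
def proj(n,p):
    m=cam(n); c=(np.atleast_2d(p)-np.array(m["xyz"]))@rot(m); s=c[:,:2]/c[:,2:]; s=s*(1+m["k1"]*(s**2).sum(1,keepdims=True))
    return s*[m["fx"],m["fy"]]+[m["cx"],m["cy"]]
E
python3 - <<'E'
from h import *
for n in("side","top"):
    print(camera_model(n)); p,d=read_camera(n); cv2.imwrite(f"pics/{n}0.png",p[:,:,::-1]); P=cloud(n,d); np.save(n+"P.npy",P)
    for t in("lift","crank_grip","lever_peg","tray_mid","clip_jar","small_jar","spice_left","spice_right","garlic"):
        for r in regions_of(n,t)[:2]:
            q=P[r["pixels"]]; print(n,t,round(r["p"],2),r["pixel"],np.nanmedian(q,0).round(3),np.nanmin(q,0).round(3),np.nanmax(q,0).round(3))
print(monitor.get_obs())
E
```

```text
{'fx': 495.9253297585106, 'fy': 495.9253297585106, 'cx': 315.86500215131525, 'cy': 201.33468886072615, 'k1': -0.09043519014906802, 'xyz': array([ 0.13678511, -0.72098952,  1.17670389]), 'attitude': array([-137.9656689 ,    1.0826084 ,  -27.03124907])}
side crank_grip 0.55 [340.6, 249.7] [ 0.532 -0.051  0.123] [ 0.452 -0.117  0.001] [0.554 0.047 0.197]
side lever_peg 0.51 [323.3, 203.4] [0.52  0.016 0.263] [ 0.463 -0.011  0.103] [0.574 0.138 0.276]
side tray_mid 0.7 [383.9, 236.5] [ 0.654 -0.069  0.101] [ 0.601 -0.104  0.   ] [0.783 0.032 0.136]
side clip_jar 0.55 [376.0, 195.4] [0.658 0.    0.226] [ 0.598 -0.047 -0.002] [0.862 0.269 0.267]
side small_jar 0.84 [367.8, 310.2] [ 0.529 -0.205  0.056] [ 0.507 -0.226 -0.004] [ 0.585 -0.137  0.07 ]
side small_jar 0.61 [391.9, 231.3] [ 0.673 -0.071  0.147] [ 0.653 -0.09  -0.001] [0.799 0.041 0.172]
side spice_left 0.77 [321.3, 217.3] [0.566 0.133 0.042] [ 0.526  0.041 -0.002] [0.581 0.15  0.193]
side spice_left 0.24 [238.8, 160.7] [0.446 0.448 0.065] [ 0.404  0.427 -0.004] [0.509 0.553 0.104]
side spice_right 0.96 [390.6, 279.6] [ 0.614 -0.1
[... 1575 characters left out ...]
1  0.164 0.052]
{'time_s': 1.0, 'qpos': array([66.35757465, 18.39115606, -4.01590693, 83.10820818,  1.29750116,
       78.53992375, -3.25797628]), 'joint_velocities': array([ 0.01912665,  0.04794907, -0.04481503, -0.00936097, -0.03927722,
        0.04195073,  0.04208463]), 'effort': array([ 6.72877959e-04, -4.91127312e+01, -4.02297797e-01, -3.12783515e+01,
       -6.37031277e-02,  3.35780508e-02,  3.97167798e-05]), 'tool_pos': array([ 0.26900483, -0.5917462 ,  0.24158946]), 'tool_rot': array([ -41.15157707,   89.99205487, -106.69800369]), 'force': array([ 0.68817258, -0.11956162, -0.36046805]), 'wrist_torque': array([ 0.02630999,  0.00960196, -0.02777457]), 'grip_width': 0.08729009560491743}
```

```bash
python3 - <<'E'
from h import *
a=cv2.imread("pics/side0.png")[150:350,200:460]; b=cv2.imread("pics/top0.png")[110:290,270:470]
cv2.imwrite("pics/c1.png",np.hstack([cv2.resize(a,(400,308),interpolation=3),cv2.resize(b,(400,360),interpolation=3)[:308]]))
o=monitor.get_obs(); print(R.from_euler('xyz',o["tool_rot"],degrees=True).as_matrix().round(3))
P=np.load("topP.npy").reshape(-1,3);S=np.load("sideP.npy").reshape(-1,3)
for n,Q in(("top",P),("side",S)):
    box=lambda lo,hi:Q[np.all((Q>lo)&(Q<hi),1)]
    pg=box([.44,-.03,.255],[.57,.06,.29]); 
    hd=box([.44,-.12,.07],[.56,-.06,.115])
    for nm,q in(("peg",pg),("handle",hd)):
        c=q.mean(0); w=np.linalg.svd(q-c)[2][0]; w*=np.sign(w[0]); print(n,nm,len(q),c.round(4),w.round(3),np.percentile(q,[2,98],0).round(3).tolist())
    tp=box([.53,-.08,.215],[.63,.1,.24]); print("top edge",len(tp))
    if len(tp)>20: print(cv2.minAreaRect(tp[:,:2].astype(np.float32)*1000))
    if n=="top":
        t=box([.57,-.15,.09],[.75,.12,.125]); t=t[~((t[:,1]<-.12))]; print("tray",cv2.minAreaRect(t[:,:2].astype(np.float32)*1000), np.percentile(t,[1,99],0))
E
```

```text
[[-0.     0.91   0.414]
 [-0.     0.414 -0.91 ]
 [-1.    -0.     0.   ]]
top peg 176 [0.5014 0.0176 0.2708] [ 0.997  0.054 -0.058] [[0.466, 0.011, 0.258], [0.535, 0.025, 0.277]]
top handle 256 [ 0.4982 -0.1002  0.0925] [0.997 0.071 0.042] [[0.458, -0.113, 0.082], [0.54, -0.084, 0.109]]
top edge 821
((587.7254638671875, 6.426513671875), (97.59062194824219, 131.74395751953125), 14.54687786102295)
tray ((626.243408203125, -9.902717590332031), (188.2302703857422, 97.61885070800781), 89.83538818359375) [[ 0.59452652 -0.10115734  0.09544017]
 [ 0.67352172  0.08163037  0.12109154]]
side peg 157 [0.4949 0.0154 0.2685] [ 0.999  0.032 -0.001] [[0.463, 0.009, 0.261], [0.531, 0.023, 0.275]]
side handle 394 [ 0.5038 -0.0979  0.0905] [0.94  0.332 0.084] [[0.454, -0.114, 0.075], [0.559, -0.063, 0.111]]
top edge 670
((586.79443359375, 4.937339782714844), (97.00007629394531, 133.6897430419922), 11.057706832885742)
```

View pics/c1.png

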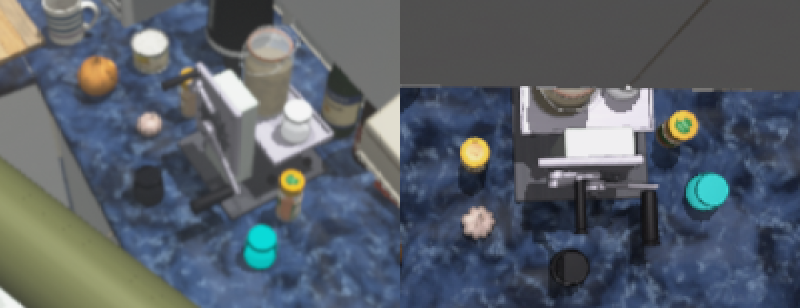

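View pics/top0.png

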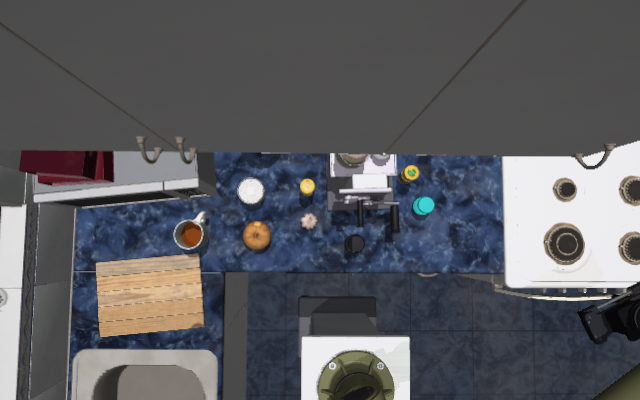

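Found: peg (crop px 580,205 right half; full top px 362,198) at ≈(0.50, 0.018, 0.265), and the handle (full top px 393,218) at ≈(0.497, −0.098, 0.079). The two black cylinders could be confused with each other, and the black jar at (352,244) looks similar. The left one is higher (z 0.265) and so is the peg. The right one (z 0.09) is the crank handle. The lift yaw is about 3°. First I go to a point right of and above the peg with the fingers shut.

>>> {"op": "step_arm", "data": {"deltas": [[-1,-0.06,0,0,0],[-1,-0.118,0,0,0],[-1,-0.118,0.217,-0.205,10],[-1,-0.118,0.434,-0.409,21.4],[-1,-0.118,0.434,-0.409,21.4],[-1,-0.118,0.434,-0.409,21.4],[-1,-0.118,0.434,-0.409,21.4],[-1,-0.118,0.434,-0.409,21.4],[-1,-0.118,0.434,-0.409,21.4],[-1,-0.118,0.434,-0.409,21.4],[-1,-0.118,0.434,-0.409,21.4],[-1,-0.118,0.434,-0.409,21.4]], "newtons": 20}}

```text
time_s: 2.5
tool_pos: [0.4954, -0.0356, 0.36]
tool_rot: [100.1, 89.9, 13.5]
force: [0.4, -1.4, -0.0]
grip_width: 0.0004
```

```bash
python3 - <<'E'
from h import *
o=monitor.get_obs(); print(o["tool_pos"],R.from_euler('xyz',o["tool_rot"],degrees=True).as_matrix().round(3))
p,d=read_camera("side"); 
cv2.imwrite("pics/s1.png",cv2.resize(p[120:320,220:440,::-1],(660,600)))
p,d=read_camera("top");P=cloud("top",d);np.save("topP1.npy",P)
E
```

```text
[ 0.49544697 -0.0356024   0.36004533] [[ 0.001  0.998  0.058]
 [ 0.     0.058 -0.998]
 [-1.     0.001 -0.   ]]
```

View pics/s1.png

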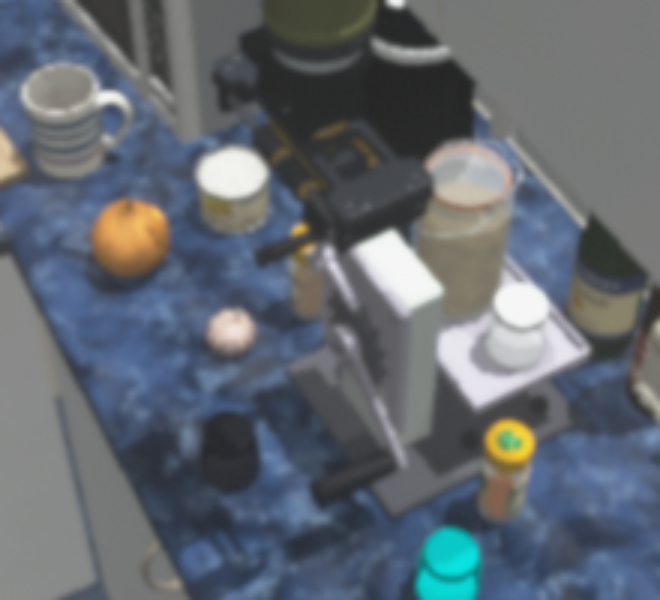

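>>> {"op": "step_arm", "data": {"deltas": [[-1,0.045,0,0,0],[-1,0.091,0,0,0],[-1,0.091,0,0,0],[-1,0.091,0,-0.015,0],[-1,0.091,0,-0.026,0],[-1,0.091,0,-0.036,0],[-1,0.091,0,-0.046,0],[-1,0.091,0,-0.056,0],[-1,0.091,0,-0.064,0],[-1,0.091,0,-0.07,0],[-1,0.091,0,-0.072,0],[-1,0.091,0,-0.072,0]]}}

```text
time_s: 4.1
tool_pos: [0.4909, 0.0325, 0.2683]
tool_rot: [-144.8, 90.0, 128.3]
force: [0.9, -0.4, 1.5]
grip_width: 0.0004
```

```bash
python3 - <<'E'
from h import *
o=monitor.get_obs(); print(o["tool_pos"],o["force"])
Ps=[]
for n in("side","top"):
    p,d=read_camera(n);Ps.append(cloud(n,d))
    for r in regions_of(n,"lever_peg")[:2]:
        q=Ps[-1][r["pixels"]]; print(n,round(r["p"],2),r["pixel"],np.nanmedian(q,0).round(3),np.nanmin(q,0).round(3),np.nanmax(q,0).round(3))
    if n=="side": cv2.imwrite("pics/s2.png",cv2.resize(p[150:300,250:430,::-1],(720,600)))
for Q in Ps:
    Q=Q.reshape(-1,3); q=Q[np.all((Q>[.455,.045,.25])&(Q<[.49,.09,.29]),1)]; print(len(q), q.mean(0) if len(q) else 0)
E
```

```text
[0.49085299 0.03249556 0.26831724] [ 0.91327462 -0.41627933  1.47137026]
side 0.54 [381.8, 239.9] [ 0.656 -0.068  0.101] [ 0.61  -0.104 -0.005] [0.8   0.103 0.167]
side 0.43 [330.4, 211.7] [0.538 0.026 0.201] [ 0.461 -0.051  0.014] [0.563 0.275 0.316]
13 [0.46473557 0.0500096  0.27143448]
0 0
```

View pics/s2.png

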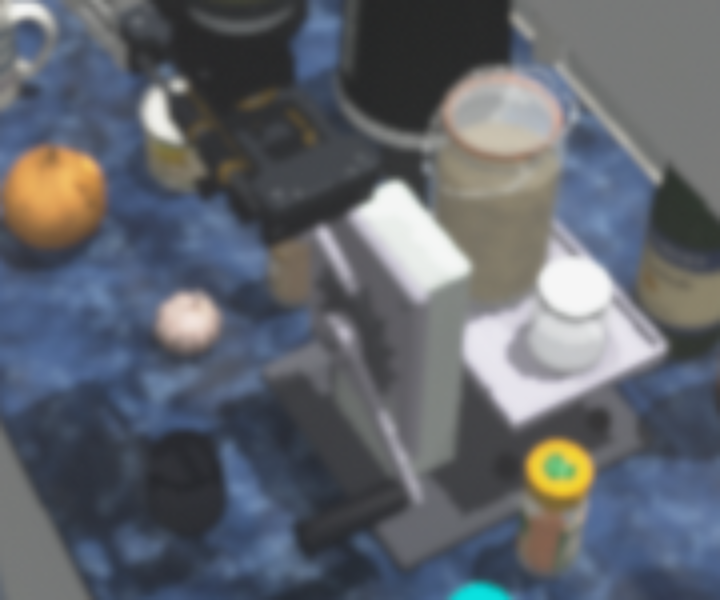

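>>> {"op": "step_arm", "data": {"deltas": [[-1,0,0,-0.003,0],[-1,0,0,-0.006,0],[-1,0,0,-0.008,0],[-1,0,0,-0.008,0],[-1,0,0,-0.008,0]]}}

```text
time_s: 4.92
tool_pos: [0.4904, 0.0403, 0.2685]
tool_rot: [-108.3, 90.0, 164.8]
force: [-0.6, -1.5, -1.1]
grip_width: 0.0006
```

>>> {"op": "step_arm", "data": {"deltas": [[-1,0,0,0.04,0],[-1,0,-0.006,0.09,0],[-1,0,-0.013,0.138,0],[-1,0,-0.013,0.138,0],[-1,0,-0.013,0.138,0]]}}

```text
time_s: 5.55
tool_pos: [0.4853, -0.097, 0.2688]
tool_rot: [149.0, 89.9, 62.1]
force: [0.5, -0.1, -0.2]
grip_width: 0.0002
```

```bash
python3 - <<'E'
from h import *
o=monitor.get_obs(); print(o["tool_pos"],o["force"])
for n in("side","top"):
    p,d=read_camera(n);Q=cloud(n,d)
    cv2.imwrite(f"pics/{n}3.png",p[:,:,::-1])
    Q=Q.reshape(-1,3); q=Q[np.all((Q>[.45,.0,.25])&(Q<[.545,.1,.295]),1)]; print(n,len(q), q.mean(0) if len(q) else 0,np.percentile(q,[2,98],0) if len(q) else 0)
a=cv2.imread("pics/side3.png")[150:300,250:430]; cv2.imwrite("pics/s3.png",cv2.resize(a,(720,600)))
E
```

```text
[ 0.48531532 -0.09700744  0.26878472] [ 0.53741804 -0.14696365 -0.21641486]
side 22 [0.46430907 0.0526613  0.26949122] [[0.46153944 0.0454425  0.26237405]
 [0.46905876 0.06042661 0.27572072]]
top 167 [0.4988263  0.0554328  0.27350689] [[0.46590475 0.04746416 0.26767805]
 [0.53345868 0.06245035 0.27936583]]
```

>>> {"op": "step_arm", "data": {"deltas": [[-1,0,0.006,-0.06,0],[-1,0,0.012,-0.12,0],[-1,0,0.013,-0.135,0],[-1,0,0.013,-0.141,0],[-1,0,0.013,-0.146,0],[-1,0,0.013,-0.147,0],[-1,0,0.013,-0.147,0],[-1,0,0.006,-0.1,0],[-1,0,0,-0.05,0],[-1,0,0,0,0],[-1,0,0,0,0],[-1,0,0,0,0]]}}

```text
time_s: 7.15
tool_pos: [0.4853, -0.0976, 0.2686]
tool_rot: [154.1, 89.9, 67.1]
force: [0.2, 1.3, -0.3]
grip_width: 0.0006
```

```bash
python3 - <<'E'
from h import *
o=monitor.get_obs(); print(o["tool_pos"],o["force"])
n="top"
p,d=read_camera(n);Q=cloud(n,d)
Q=Q.reshape(-1,3); q=Q[np.all((Q>[.45,.0,.25])&(Q<[.545,.1,.295]),1)]; print(n,len(q), q.mean(0))
p,d=read_camera("side");cv2.imwrite("pics/s3.png",cv2.resize(p[150:300,250:430,::-1],(720,600)))
E
```

```text
[ 0.48527504 -0.09756594  0.26858317] [ 0.20741751  1.32656473 -0.2585461 ]
top 168 [0.49875188 0.06119337 0.27101068]
```

View pics/s3.png

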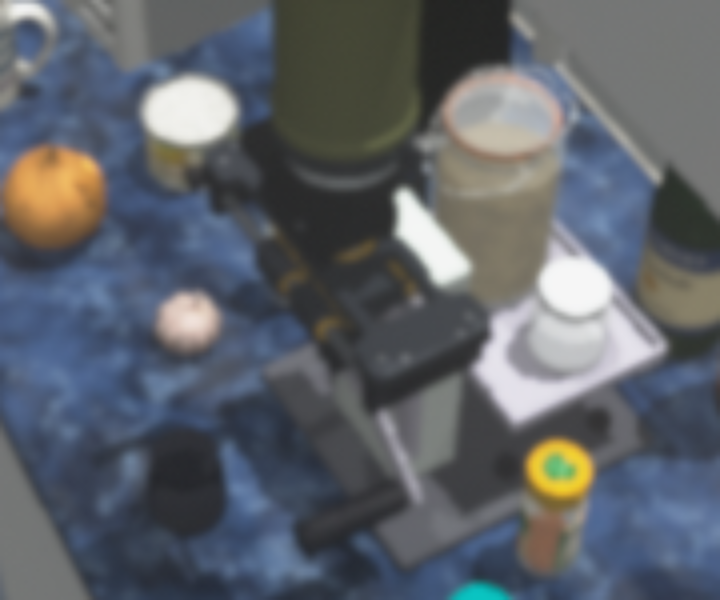

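>>> {"op": "step_arm", "data": {"deltas": [[-1,0.05,0,0,0],[-1,0.1,0,0,0],[-1,0.135,0,0,0],[-1,0.146,0,0,0],[-1,0.152,0,0,0],[-1,0.156,0,0,0],[-1,0.156,0,0,0]]}}

```text
time_s: 8.12
tool_pos: [0.4856, -0.0984, 0.1134]
tool_rot: [67.1, 89.9, -19.9]
force: [-0.3, -0.0, -0.2]
grip_width: 0.0004
```

Now press.

>>> {"op": "step_arm", "data": {"deltas": [[-1,0.004,0,0,0],[-1,0.007,0,-0.001,0],[-1,0.01,0,-0.003,0],[-1,0.013,0,-0.005,0],[-1,0.013,0,-0.005,0]]}}

```text
time_s: 8.75
tool_pos: [0.4858, -0.0905, 0.1017]
tool_rot: [139.8, 89.8, 52.9]
force: [-4.2, 6.8, 12.1]
grip_width: 0.0005
```

```bash
python3 - <<'E'
from h import *
o=monitor.get_obs(); print(o["tool_pos"],o["force"])
p,d=read_camera("side");Q=cloud("side",d).reshape(-1,3)
cv2.imwrite("pics/s4.png",cv2.resize(p[210:300,290:398,::-1],(720,600),interpolation=2))
for lo,hi in((.456,.474),(.5,.53)):
    q=Q[np.all((Q>[lo,-.125,.03])&(Q<[hi,-.06,.09]),1)]; print(len(q),np.percentile(q,[2,50,98],0).round(4).tolist())
E
```

```text
[ 0.48584957 -0.09054267  0.10174008] [-4.15679236  6.76404286 12.12130044]
63 [[0.4565, -0.1058, 0.0674], [0.4652, -0.0983, 0.0787], [0.4737, -0.0832, 0.0858]]
20 [[0.5095, -0.0917, 0.0768], [0.5192, -0.0863, 0.0808], [0.5287, -0.0815, 0.0854]]
```

View pics/s4.png

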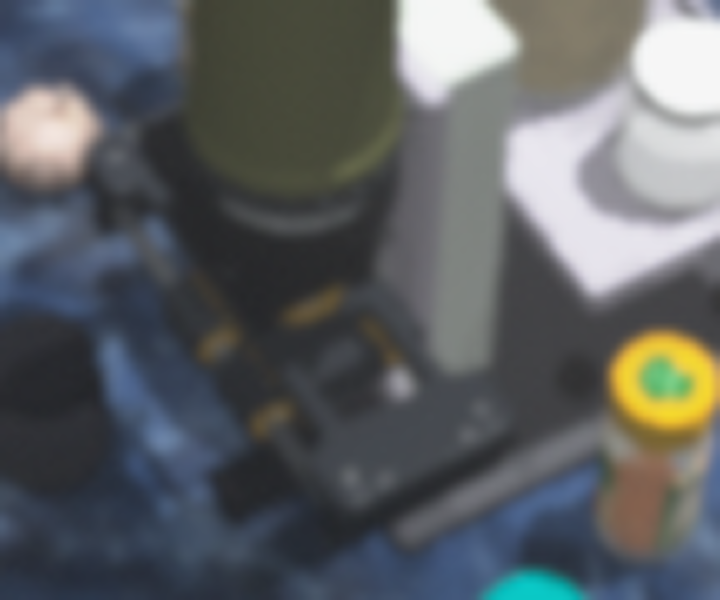

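>>> {"op": "step_arm", "data": {"deltas": [[-1,-0.003,0,0.001,0],[-1,-0.006,0,0.003,0],[-1,-0.009,0,0.006,0],[-1,-0.013,0,0.01,0],[-1,-0.0175,0,0.013,0],[-1,-0.022,0,0.016,0],[-1,-0.027,0,0.0185,0],[-1,-0.032,0,0.021,0],[-1,-0.037,0,0.0235,0],[-1,-0.042,0,0.0255,0],[-1,-0.047,0,0.027,0]]}}

```text
time_s: 10.18
tool_pos: [0.4879, -0.1186, 0.1486]
tool_rot: [105.6, 89.8, 18.7]
force: [0.4, 3.9, 5.1]
grip_width: 0.0006
```

```bash
python3 - <<'E'
from h import *
o=monitor.get_obs(); print(o["tool_pos"],o["force"])
p,d=read_camera("side");Q=cloud("side",d).reshape(-1,3)
cv2.imwrite("pics/s5.png",cv2.resize(p[210:300,290:398,::-1],(720,600),interpolation=2))
for lo,hi in((.456,.474),(.5,.53)):
    q=Q[np.all((Q>[lo,-.14,.03])&(Q<[hi,-.06,.135]),1)]; print(len(q),np.percentile(q,[2,50,98],0).round(4).tolist() if len(q) else 0)
q=Q[np.all((Q>[.6,-.1,.04])&(Q<[.68,-.03,.115]),1)];print(np.median(q,0))
E
```

```text
[ 0.48794345 -0.11857294  0.14859941] [0.38474346 3.89501289 5.11796003]
65 [[0.4564, -0.1338, 0.1153], [0.4656, -0.1264, 0.1257], [0.4735, -0.1118, 0.1321]]
14 [[0.5136, -0.1182, 0.1256], [0.5216, -0.1143, 0.1275], [0.528, -0.112, 0.1302]]
[ 0.6457883  -0.06978608  0.08362125]
```

>>> {"op": "step_arm", "data": {"deltas": [[-1,-0.005,0,0.0025,0],[-1,-0.0105,0,0.0035,0],[-1,-0.016,0,0.0045,0],[-1,-0.0215,0,0.005,0],[-1,-0.027,0,0.0055,0],[-1,-0.0325,0,0.0055,0],[-1,-0.038,0,0.0055,0],[-1,-0.0435,0,0.005,0],[-1,-0.049,0,0.0045,0],[-1,-0.0545,0,0.0035,0],[-1,-0.0595,0,0.002,0],[-1,-0.065,0,0.0005,0]]}}

```text
time_s: 11.72
tool_pos: [0.4859, -0.1207, 0.2117]
tool_rot: [-96.3, 90.0, 176.7]
force: [-0.3, 2.2, 3.9]
grip_width: 0.0002
```

>>> {"op": "step_arm", "data": {"deltas": [[-1,-0.005,0,-0.002,0],[-1,-0.0105,0,-0.004,0],[-1,-0.0155,0,-0.006,0],[-1,-0.02,0,-0.0085,0],[-1,-0.025,0,-0.0115,0],[-1,-0.0295,0,-0.0145,0],[-1,-0.034,0,-0.0175,0],[-1,-0.0385,0,-0.021,0],[-1,-0.0425,0,-0.025,0],[-1,-0.047,0,-0.027,0],[-1,-0.052,0,-0.027,0],[-1,-0.057,0,-0.027,0]]}}

```text
time_s: 13.22
tool_pos: [0.4842, -0.0946, 0.2683]
tool_rot: [-67.2, 89.9, -154.2]
force: [0.2, 0.7, -0.6]
grip_width: 0.0005
```

```bash
python3 - <<'E'
from h import *
o=monitor.get_obs(); print(o["tool_pos"],o["force"])
p,d=read_camera("side");Q=cloud("side",d).reshape(-1,3)
cv2.imwrite("pics/s6.png",cv2.resize(p[150:300,250:430,::-1],(720,600),interpolation=2))
q=Q[np.all((Q>[.456,-.14,.18])&(Q<[.474,-.06,.25]),1)]; print(len(q),np.percentile(q,[2,50,98],0).round(4).tolist() if len(q) else 0)
q=Q[np.all((Q>[.62,-.1,.015])&(Q<[.66,-.05,.115]),1)];print(np.median(q,0))
E
```

```text
[ 0.48424615 -0.09464638  0.26834093] [ 0.16355109  0.74600765 -0.61806086]
75 [[0.456, -0.1091, 0.2204], [0.4649, -0.1015, 0.2332], [0.4735, -0.0862, 0.244]]
[ 0.64514351 -0.06658455  0.03064033]
```

View pics/s6.png

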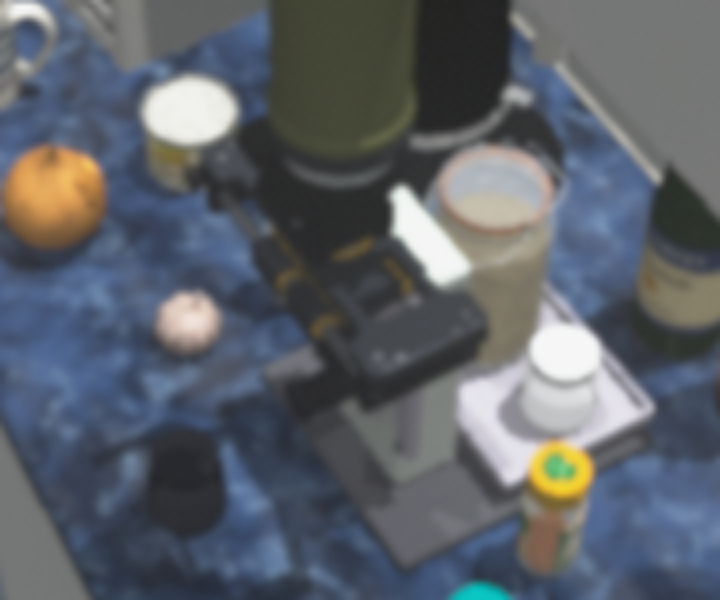

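>>> {"op": "step_arm", "data": {"deltas": [[-1,-0.045,0,0,0],[-1,-0.09,0,0,0],[-1,-0.09,0.006,-0.06,0],[-1,-0.09,0.012,-0.12,0],[-1,-0.09,0.018,-0.18,0],[-1,-0.09,0.018,-0.199,0],[-1,-0.09,0.018,-0.199,0],[-1,-0.045,0.018,-0.199,0],[-1,0,0.018,-0.199,0],[-1,0,0.018,-0.199,0],[-1,0,0.018,-0.199,0]]}}

```text
time_s: 14.65
tool_pos: [0.4931, 0.1048, 0.2702]
tool_rot: [86.0, 89.9, -1.0]
force: [0.7, 1.2, 1.0]
grip_width: 0.0009
```

Push right, hold, then back off left and up.

>>> {"op": "step_arm", "data": {"deltas": [[-1,0,0,0.015,0],[-1,0,0,0.025,0],[-1,0,0,0.035,0],[-1,0,0,0.045,0],[-1,0,0,0.055,0],[-1,0,0,0.065,0],[-1,0,0,0.072,0],[-1,0,0,0.076,0],[-1,0,0,0.077,0],[-1,0,0,0.077,0],[-1,0,0,0.05,0],[-1,0,0,0.02,0]]}}

```text
time_s: 16.15
tool_pos: [0.4931, 0.0848, 0.2682]
tool_rot: [-21.8, 89.9, -108.8]
force: [-0.3, -0.2, 0.2]
grip_width: 0.0008
```

>>> {"op": "step_arm", "data": {"deltas": [[-1,-0.04,0,0,0],[-1,-0.08,0,0,0],[-1,-0.12,0,0,0],[-1,-0.12,-0.04,-0.05,0],[-1,-0.12,-0.04,-0.1,0],[-1,-0.12,-0.04,-0.15,0],[-1,-0.12,-0.04,-0.15,0],[-1,-0.12,-0.04,-0.15,0]]}}

```text
time_s: 17.15
tool_pos: [0.4457, 0.232, 0.3881]
tool_rot: [-16.6, 89.9, -103.6]
force: [0.8, -1.3, 0.1]
grip_width: 0.0004
```

```bash
python3 - <<'E'
from h import *
o=monitor.get_obs(); print(o["time_s"],o["tool_pos"],o["force"])
for n in("side","top"):
    p,d=read_camera(n);Q=cloud(n,d).reshape(-1,3)
    if n=="side":cv2.imwrite("pics/s7.png",cv2.resize(p[150:300,250:430,::-1],(720,600),interpolation=2))
    q=Q[np.all((Q>[.45,-.03,.25])&(Q<[.545,.1,.295]),1)]; print(n,len(q), q.mean(0),np.percentile(q,[2,98],0).round(3).tolist())
    q=Q[np.all((Q>[.62,-.1,.015])&(Q<[.66,-.05,.115]),1)];print(np.median(q,0))
E
```

```text
17.15 [0.44568782 0.23201149 0.38814045] [ 0.81271516 -1.3095192   0.08304657]
side 158 [0.49519451 0.01567144 0.2681234 ] [[0.464, 0.01, 0.259], [0.532, 0.023, 0.274]]
[ 0.64449391 -0.06752261  0.03109681]
top 176 [0.50204195 0.01770957 0.27018677] [[0.466, 0.011, 0.255], [0.535, 0.027, 0.276]]
[ 0.64598166 -0.07420276  0.03143303]
```

View pics/s7.png

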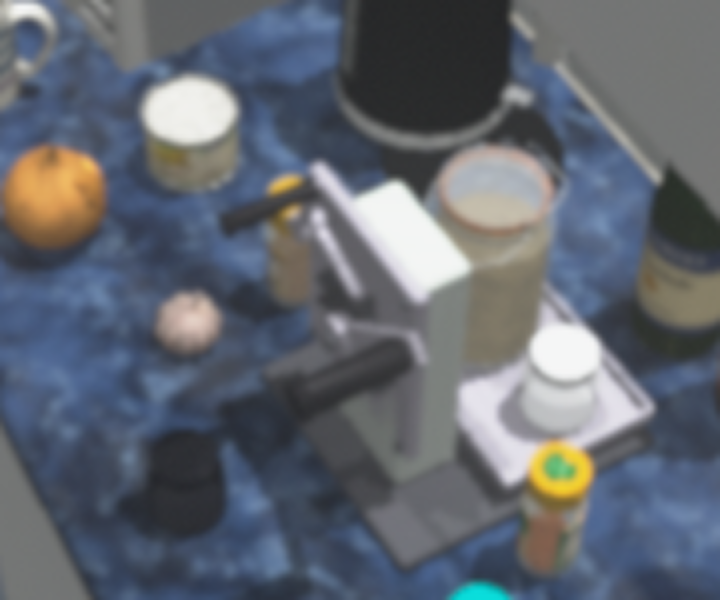

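The peg is back at its starting position (0.0177), the tray is down, the jars are upright, and nothing else has moved.

```bash
python3 -c "
from cell import env
print(env.sign_off())"
```

```text
the job is handed in; nothing more can be done
None
```

The tray is down on the foot of the lift with the pawl locked again, and I handed the job in at about 17 s. No verdict was reported.

- **Lever release:** the first push moved the peg only 38 mm, about 0.60 rad by estimate. I pushed again, to about 44 mm, the full 0.70 rad.
- **Lowering:** I pressed the crank handle down about 7 mm to free the pawl. I then followed it up with the fingertips at about 0.4 rad/s, which lowers the tray at about 0.02 m/s.
- **Last checks:** both cameras put the tray top at z ≈ 0.031 m; fully down is 0.030 m. They also put the peg within 1 mm of where it started, on the locked side. In the last side picture both jars stand upright on the tray, and the nearby bystanders look unmoved. I did not measure the jars or bystanders, and the mug was mostly outside that picture. The arm was clear of everything.

Apart from the short first push on the lever, no check failed or disagreed.

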